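# Clamp the screen and ink it

## Task

Get the screen-printing station going: turn the clamp's crank clockwise to its stop so that the pad holds the screen frame down, then take the bent spatula from its rest and dip its blade into the wide tub, down into the tub's lower half. Then touch the blade's tip gently to the screen's mesh, and lay the spatula back on its rest as it was. Do not shift the tub or the screen, and leave the two narrower cups, the bottle and the tape roll alone.

Things in the scene. Friction and masses are not known exactly. Their poses are not given: they have to be found in the camera images.
- crank_axis (a point): point on the crank's upright turning axis, at mid height of its handle, 130 mm above the table. The clamp stands at the far edge of a grey board (250 x 190 x 15 mm, fixed, turned by up to 0.25 rad) that carries the screen; its arm is 90 mm high, and the crank turns above it.
- crank_handle (a point): middle of the crank's upright round black handle: 18 mm diameter, 45 mm tall, its foot 108 mm and its top 153 mm above the table; it stands 45 mm from the crank's axis, on a flat crank arm, and spins freely about itself.
- crank (a joint): crank angle in rad; grows as the crank turns clockwise seen from above, from 0 (pad 6 mm above the frame) to its stop at 4.2. The pad goes down 1.91 mm per rad, meets the frame at about 3.15 and presses with about 6 N at the stop; friction keeps the crank where it is left. At the stop the crank arm points outboard, away from the screen.
- pad: the clamp's sprung black rubber pad, 24 mm diameter, 6 mm thick, under the clamp arm and above the far bar of the screen frame; origin at the centre of its underside.
- screen: loose wooden screen frame, 200 x 160 mm outside, bars 26 mm wide and 25 mm tall, lying on the 15 mm board (top of its bars 40 mm above the table); origin at the centre of its underside, x along its 200 mm side towards the clamp, z up.
- mesh: the screen's green mesh, 148 x 108 mm, inside the frame, 11 mm above the frame's underside (26 mm above the table); it gives springily up to 6 mm (about 1.5 N per mm). Origin at the centre of its upper face, axes as the frame's.
- rest: fixed steel rest for the spatula: foot 140 x 70 mm, two posts 10 mm thick at 55 mm behind and 45 mm ahead of the origin along x, each with a notch open upwards, its floor 135 mm above the table, 24 to 38 mm wide; the prongs end 158 mm above the table (carry the blade round or above them). Origin at the table, x along the spatula it holds, z up.
- spatula: ink spatula bent at a right angle: wooden handle 150 x 18 x 22 mm along its x, and at its +x end a steel neck that goes straight down and ends in an upright blade 28 mm wide (along y), 4 mm thick. Origin at the centre of the handle's underside, z up. At the start it lies in the notches of the rest, origin above the rest's origin, blade hanging at the +x end. 130 g.
- spatula_grip (a point): centre of the spatula's handle, 11 mm above its origin; the place to grip it, between the two posts.
- blade_tip (a point): middle of the blade's lower edge: 90 mm ahead (+x) of the handle's centre and 111 mm below it.
- tub: the wide low open tub of white plastic, 90 mm across the mouth, 60 mm tall, tapering slightly to the foot, walls 3 mm, loose, on the table; origin at the centre of its underside.
- tall_cup: narrower tall white cup, 68 mm across, 90 mm tall, bystander; origin at the centre of its underside.
- small_cup: small white cup, 54 mm across, 60 mm tall, bystander; origin at the centre of its underside.
- bottle: clear capped bottle, 60 mm across, 150 mm tall, bystander; origin at the centre of its underside.
- tape: roll of amber tape, 100 mm across, 45 mm tall, lying flat, bystander; origin at the centre of its underside.
There are look-alikes about, which are no part of the job. Leave any pink look-alike of the spatula alone.

How it is judged:
On the way, in this order (a step that is already met when the one before it is completed fails the run):
1. the clamp's pad presses on the screen frame with more than 3 N (contact force between pad and screen above 3 N), for 0.2 s.
2. the blade's tip is inside the tub, in its lower half (less than 30 mm above the tub's underside) (horizontal distance between blade_tip and tub below 0.042 m and z of blade_tip in the frame of tub below 0.03 m and contact force between pad and screen above 3 N), for 0.2 s.
3. the blade's tip touches the mesh (more than 0.4 N), with the clamp tight (contact force between spatula and mesh above 0.4 N and z of blade_tip in the frame of mesh below 0.006 m and x of blade_tip in the frame of mesh between -0.075 and 0.075 m and y of blade_tip in the frame of mesh between -0.055 and 0.055 m and contact force between pad and screen above 3 N), for 0.1 s.
At the end, for the whole second after the job is handed in: The spatula lies still in both notches of its rest (within 25 mm along, 10 mm across, 7 mm in height, 0.2 rad); the pad still presses on the frame with over 3 N; the tub stands upright within 25 mm and the screen lies within 12 mm of where they were (x of spatula in the frame of rest between -0.025 and 0.025 m and y of spatula in the frame of rest between -0.01 and 0.01 m and z of spatula in the frame of rest between 0.128 and 0.142 m and angle between the x axis of spatula and the x axis of rest, either way round below 0.2 rad and angle between spatula's own z axis and vertical below 0.2 rad and linear speed of spatula below 0.02 m/s and contact force between pad and screen above 3 N and distance of tub from where it was at the start of the episode below 0.025 m and angle between tub's own z axis and vertical below 0.1 rad and distance of screen from where it was at the start of the episode below 0.012 m); the robot touches nothing.
It fails at once if the spatula pressed on the mesh with more than 12 N (contact force between spatula and mesh above 12 N).
It fails at once if the tub tipped (angle between tub's own z axis and vertical above 0.5 rad).
It fails at once if a bystander (a narrower cup, the bottle or the tape roll) moved by more than 25 mm (distance of any of tall_cup, small_cup, bottle, tape from where it was at the start of the episode above 0.025 m).
It also fails if it takes over 72 s, if anything falls off the work surface, if the arm or the gripper's body presses on something with over 40 N, if the wrist force passes 120 N, or if a joint passes its speed limit or range.

## Robot

A 7-joint arm with a two-finger parallel gripper is mounted at the origin on the work surface. World frame = base frame: x ahead of the robot, y to its left, z up, the work surface at z = 0. Lengths are in m, angles in rad, forces in N, time in s.
With the tool pointing down it reaches from about 0.4 to 0.875 m from the base axis. Payload 19.3 kg.
Tool frame: the origin (TCP) lies midway between the tips of the shut fingers; the grasp point (between the pads) lies 19 mm behind it (bot.pinch_z is the distance from the TCP to the grasp point, in m); z points along the fingers, y is the direction in which the jaws open and shut (so a half turn about z gives the same grasp; the last joint's range is limited). The gripper opens to 85 mm and grips with 20 to 120 N. Pads are 22 mm wide; open, the fingers measure 114 mm over their backs; the gripper's body (76 mm by 85 mm) begins 54 mm behind the grasp point. The pads swing forward as they close: fully open they stand 13 mm farther back than shut.
Start: joints at [1.072, 0.521, -0.036, 1.599, 0.021, 1.021, -0.113], TCP at [0.26, -0.568, 0.198] pointing down, gripper open.
Joint ranges: [-2.91, 2.91], [-0.3, 2.13], [-1.5, 1.42], [0.17, 2.43], [-1.26, 4.41], [0.16, 1.93], [-2.52, 2.52]. Speed limits (rad/s): [1.89, 1.89, 2.39, 2.39, 3.01, 3.01, 3.01].

## Interface

Orientations are given as [roll, pitch, yaw] about the fixed x, y, z axes, in that order (R = Rz(yaw) Ry(pitch) Rx(roll)).
In Python, from workcell import bot gives the robot as it stands. The module is installed in compiled form; this text tells all that it offers.
- The arm moves only by the tool move_arm, never from a script. Its argument "moves" is text: rows parted by semicolons, each of 4 numbers parted by spaces: the shift along the tool's x, y, z in mm, then the turn about the tool's z in rad. In form: dx dy dz yaw; .... A call has exactly 10 rows; each row is the pose to reach, as a shift and turn from the pose commanded when the call began, along the tool's axes at that moment; what a row does not reach only later rows make up. A row lasts 1/12 s, in which the tool goes at most 41.7 mm and 7.16 degrees, less where a joint would pass 70% of its speed; a pose out of reach is approached as far as the arm can. A call with a gripper value outside its range is refused whole. "grip" is the opening, from 0 (shut) to 1 (fully open), set as the call begins (left out, the last holds). The fingers move at their own pace and stop on an object; "grip_force" is the grip in N (left out, the last holds). Time passes only in rows, so rows that repeat a pose let the fingers close, or fill a call up. It gives the time, the measured TCP pose, the force and the opening at its end, in the units of the state.
- bot.observe(): the state, without advancing time (a new reading comes with each control period).
- bot.grab_frame(name): name is "scene" or "side" or "wrist"; returns a dict with "frame" (480x640x3 uint8, red, green, blue), "z_map" (480x640 float32, m along the optical axis (not along the pixel's ray), 0 where there is no reading), "K" (3x3 intrinsics, pixels), "eye" and "attitude" of the camera in the world. Camera axes: x right, y up, looking along -z (the intrinsics and any distortion apply to the point x, -y, -z); pixel columns grow to the right and rows downward; lengths in m; the calibration is good to about 2 mm. A picture is of the moment at which its call begins.
- bot.job_done(): hands the job in, once; it reports no verdict.
Trained networks look in a picture, given as the dict that the camera call returned (one of the last four; its "shot" number tells which), for a name from the list of things; names that differ only in an ending like _2 or _b are one class to them, and where a whole thing is asked for, a point or a joint stands for the part that bears it (a point fixed in the world has none). Each returns a list of dicts, best first, with "conf" (0 to 1); they miss things now and then, are a little off and sometimes report something else, mostly with a low value. They report only what shows in the picture. A call takes as long as a camera call. They do not tell look-alikes from the thing itself.
- bot.search_frame(picture, label): "at" ([column, row] in pixels, amid what is visible of it).
- bot.pinpoint(picture, label): "at" ([column, row] in pixels: a listed point, or the origin of a listed thing).
The state is a dict: "clock": time; "qpos": joint angles; "qd": joint speeds; "joint_efforts": joint torques, N m; "position": TCP position; "tool_rot": TCP orientation; "force": force on the tool from outside, world axes, zero at the start; "moment": the same for the moment, N m; "grip_width": finger opening in m.
Only numpy, scipy, OpenCV 4.12 (cv2) and the standard library are available. Lean on these libraries where they do the work, as an engineer would, in place of code of your own. Each camera call takes 0.05 s, during which the arm holds its last target. There are 200 camera calls.

## Working session

There is one attempt and no reset: what is moved stays moved. The work goes in short steps, Python scripts to look and compute and a tool call to move; the robot and the scene stay as the last step left them, time stands still between calls to the robot, and variables do not carry over. Pictures are saved under pics/ and viewed, about 8 in all and at most 12, crops included, and the job is handed in when it is done.

Besides the shell and the picture viewer there is one more tool, called after "Emit:" as name(argument=value, ...), one argument or row to a line, values as JSON. move_arm: Moves the arm, as the interface text tells. Its arguments: {"type":"object","properties":{"moves":{"type":"string"},"grip":{"type":"number"},"grip_force":{"type":"number"}},"required":["moves"]}

```bash
mkdir -p pics
cat > h.py <<'E'
import numpy as np, cv2
from workcell import bot
from scipy.spatial.transform import Rotation as R
def rot(a):
    a=np.array(a,float)
    return a if a.shape==(3,3) else (R.from_quat(a).as_matrix() if a.size==4 else R.from_euler('xyz',a).as_matrix())
def ray(p,uv):
    K=p["K"];d=np.array([(uv[0]-K[0,2])/K[0,0],-(uv[1]-K[1,2])/K[1,1],-1.])
    return rot(p["attitude"])@d
def atz(p,uv,z):
    d=ray(p,uv);e=np.array(p["eye"]);return e+d*(z-e[2])/d[2]
def dep(p,uv):
    c,r=int(round(uv[0])),int(round(uv[1]))
    return np.array(p["eye"])+ray(p,uv)*p["z_map"][r,c]
def proj(p,X):
    c=rot(p["attitude"]).T@(np.array(X)-p["eye"]);K=p["K"]
    return np.array([K[0,0]*c[0]/-c[2]+K[0,2],-K[1,1]*c[1]/-c[2]+K[1,2]])
def save(p,n): cv2.imwrite("pics/"+n,cv2.cvtColor(p["frame"],cv2.COLOR_RGB2BGR))
Z=dict(crank_axis=.13,crank_handle=.1305,pad=.046,screen=.015,mesh=.026,rest=0,spatula=.135,spatula_grip=.146,blade_tip=.035,tub=0,tall_cup=0,small_cup=0,bottle=0,tape=0)
E
python3 - <<'E'
from h import *
np.set_printoptions(precision=3,suppress=True)
print(bot.observe(), bot.pinch_z)
for c in ("scene","side"):
    p=bot.grab_frame(c);save(p,c+"0.png");print(c,p["eye"],p["attitude"],[k for k in p], p["K"].tolist())
    for n in Z:
        for d in bot.pinpoint(p,n)[:3]:
            if d["conf"]>.2: print(n,np.array(d["at"]),round(d["conf"],2),atz(p,d["at"],Z[n]))
E
```

```text
{'clock': 0.0, 'qpos': array([ 1.072,  0.522, -0.036,  1.6  ,  0.021,  1.021, -0.113]), 'qd': array([ 0.001, -0.001,  0.   ,  0.002,  0.001, -0.   , -0.   ]), 'joint_efforts': array([ -0.002, -92.712,   1.979, -36.993,   0.018,   0.008,   0.   ]), 'position': array([ 0.26 , -0.568,  0.198]), 'tool_rot': array([-3.14 ,  0.   ,  0.429]), 'force': array([-0.37 , -0.43 ,  0.158]), 'moment': array([-0.   ,  0.017, -0.005]), 'grip_width': 0.08550585951171139} 0.0187
scene [ 0.823 -0.576  0.768] [0.769 0.007 0.564] ['frame', 'z_map', 'K', 'eye', 'attitude', 'shot'] [[465.5716024039044, 0.0, 326.44619568693287], [0.0, 465.5716024039044, 254.13137964187933], [0.0, 0.0, 1.0]]
crank_axis [438.9 185.6] 0.62 [0.588 0.254 0.13 ]
crank_handle [417.9 189.9] 0.77 [0.555 0.215 0.131]
screen [398.7 211.7] 0.61 [0.502 0.254 0.015]
mesh [254.1 424.2] 0.33 [ 0.542 -0.363  0.026]
rest [328.  280.2] 0.92 [ 0.466 -0.016  0.   ]
spatula [325.1 229.9] 0.87 [ 0.453 -0.005  0.135]
spatula [295.7 168.5] 0.57 [0.285 0.134 0.135]
spatula_grip [325.7 228.8] 0.89 [ 0.459 -0.012  0.146]
spatula_grip [296.5 166.6] 0.57
[... 746 characters left out ...]
02 0.252 0.026]
rest [312.8 274.1] 0.84 [ 0.461 -0.008  0.   ]
spatula [312.2 229. ] 0.82 [ 0.466 -0.015  0.135]
spatula [430.2 396.3] 0.74 [0.2   0.337 0.135]
spatula_grip [426.9 400.9] 0.91 [0.207 0.353 0.146]
spatula_grip [317.3 223.8] 0.89 [ 0.457 -0.022  0.146]
blade_tip [275.  260.2] 0.73 [0.549 0.    0.035]
blade_tip [362.3 372.2] 0.63 [0.314 0.252 0.035]
tub [280.4 212. ] 0.82 [ 0.588 -0.207 -0.   ]
tub [242.8 308.4] 0.26 [0.591 0.125 0.   ]
tall_cup [311.7 179.7] 0.63 [ 0.535 -0.363  0.   ]
tall_cup [323.8 217.8] 0.63 [ 0.472 -0.209  0.   ]
small_cup [323.5 216.1] 0.86 [ 0.474 -0.216  0.   ]
bottle [191.9 258.6] 0.55 [0.754 0.005 0.   ]
tape [201.1 208.5] 0.87 [ 0.797 -0.175 -0.   ]
```

View pics/scene0.png

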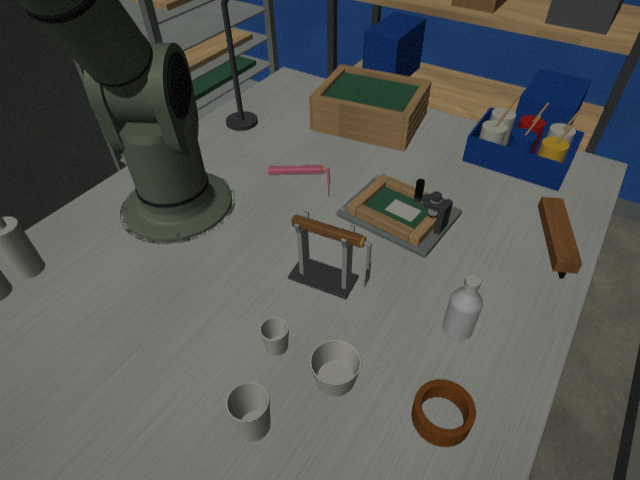

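View pics/side0.png

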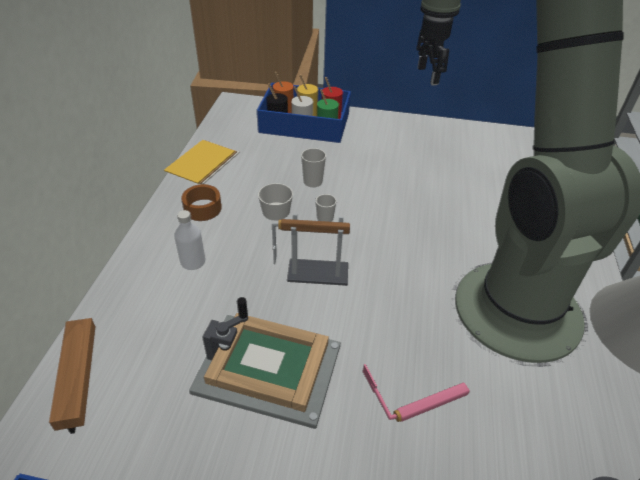

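The wooden spatula on the rest (scene 328,230; side 315,226) is the real one, because it is the only one hanging in notches. The pink look-alike lies on the table (scene 300,170). The wide tub is at scene (335,367), between the small cup (275,337) and the tape. The clamp and crank are at scene (435,195), and I'll ignore the big box in the background. Next I'll measure with the depth maps.

```bash
cat >> h.py <<'E'
def cloud(p):
    v,u=np.mgrid[0:480,0:640];z=p["z_map"];K=p["K"]
    d=np.stack([(u-K[0,2])/K[0,0],-(v-K[1,2])/K[1,1],-np.ones_like(z)],-1)*z[...,None]
    X=d@rot(p["attitude"]).T+p["eye"];m=z>0
    return X[m],p["frame"][m]
def near(X,c,r,lo,hi): return (np.hypot(X[:,0]-c[0],X[:,1]-c[1])<r)&(X[:,2]>lo)&(X[:,2]<hi)
def circ(P):
    A=np.c_[2*P[:,:2],np.ones(len(P))];s=np.linalg.lstsq(A,(P[:,:2]**2).sum(1),rcond=None)[0]
    return s[:2],np.sqrt(s[2]+s[:2]@s[:2])
E
python3 - <<'E'
from h import *
np.set_printoptions(precision=4,suppress=True)
for c in ("scene","side"):
    p=bot.grab_frame(c);X,C=cloud(p)
    P=X[near(X,(.46,-.012),.1,.15,.17)];m=P[:,:2].mean(0);w,v=np.linalg.eigh(np.cov((P[:,:2]-m).T));d=v[:,1]*np.sign(v[0,1])
    t=(P[:,:2]-m)@d;print(c,"spat",len(P),m,"mid",m+d*(t.min()+t.max())/2,t.max()-t.min(),np.arctan2(d[1],d[0]),np.median(P[:,2]))
    P=X[near(X,(.6,-.207),.06,.052,.066)];print("tub",len(P),circ(P),P[:,:2].min(0),P[:,:2].max(0),P[:,2].max())
    P=X[near(X,(.502,.254),.14,.034,.045)];q=cv2.minAreaRect((P[:,:2]*1000).astype(np.float32));print("screen",len(P),q,np.median(P[:,2]))
    P=X[near(X,(.502,.254),.17,.011,.018)];q=cv2.minAreaRect((P[:,:2]*1000).astype(np.float32));print("board",len(P),q,np.median(P[:,2]))
    P=X[near(X,(.555,.22),.03,.142,.165)];print("handle",len(P),P.mean(0),P.min(0),P.max(0))
    P=X[near(X,(.586,.252),.03,.09,.14)];print("hub",len(P),P.mean(0),P.min(0),P.max(0))
    G=(C[:,1].astype(int)>C[:,0]+25)&near(X,(.502,.254),.12,.015,.035);P=X[G];print("mesh",len(P),cv2.minAreaRect((P[:,:2]*1000).astype(np.float32)))
    for n,c2,r,lo,hi in(("small",(.472,-.216),.05,.05,.068),("tall",(.533,-.36),.06,.08,.1),("bottle",(.752,.01),.06,.02,.16),("posts",(.46,-.012),.1,.05,.13)):
        P=X[near(X,c2,r,lo,hi)];print(n,P[:,:2].min(0),P[:,:2].max(0))
E
```

```text
scene spat 671 [ 0.4671 -0.0161] mid [ 0.4655 -0.0163] 0.15302614875839654 0.1278491347389543 0.154801606708455
tub 409 (array([ 0.6028, -0.209 ]), np.float64(0.04284411117472701)) [ 0.5579 -0.2535] [ 0.6468 -0.1634] 0.062083764814729214
screen 1551 ((509.314453125, 252.15054321289062), (163.43116760253906, 222.32920837402344), 84.25345611572266) 0.03847786836792988
board 985 ((500.7014465332031, 259.0552978515625), (191.8532257080078, 251.03717041015625), 85.90113830566406) 0.013650052746007502
handle 60 [0.556  0.2176 0.1492] [0.5467 0.2104 0.1425] [0.5639 0.2288 0.1531]
hub 175 [0.5855 0.2451 0.1006] [0.564  0.2276 0.09  ] [0.6123 0.2696 0.1084]
mesh 791 ((496.5046691894531, 262.6719970703125), (91.28515625, 141.72825622558594), 83.62295532226562)
small [ 0.4439 -0.2365] [ 0.4983 -0.1836]
tall [ 0.4994 -0.3906] [ 0.5665 -0.3235]
bottle [ 0.7215 -0.0197] [0.7803 0.0329]
posts [ 0.4038 -0.0377] [0.5564 0.012 ]
side spat 620 [ 0.4619 -0.0094] mid [ 0.464  -0.0091] 0.15479887882076487 0.13004175788315914 0.15638971012842184
tub 236 (array([ 0.6012, -0.2056]), np.float64(0.042826319257360926)) [ 0.5573 -0.2524] [ 0.6454 -0.1599] 0.06503574128853451
screen 3604 ((507.81103515625, 255.81675720214844), (163.1623077392578, 219.87713623046875), 84.73341369628906) 0.04003470948034521
board 2653 ((499.03289794921875, 262.58148193359375), (191.4404296875, 250.72744750976562), 85.71601867675781) 0.01504130589200503
handle 86 [0.5523 0.2256 0.1513] [0.5445 0.2145 0.1424] [0.5606 0.2342 0.156 ]
hub 385 [0.5823 0.2546 0.0996] [0.5595 0.2293 0.09  ] [0.6157 0.2747 0.1103]
mesh 2236 ((498.9300537109375, 252.39051818847656), (101.32532501220703, 144.38726806640625), 84.7247085571289)
small [ 0.4436 -0.2375] [ 0.496  -0.1806]
tall [ 0.4983 -0.3918] [ 0.5643 -0.3193]
bottle [ 0.7185 -0.0049] [0.7774 0.0461]
posts [ 0.3999 -0.0314] [0.5543 0.0154]
```

```bash
cat >> h.py <<'E'
def rel(*T):
    "world targets (x,y,z,yaw) -> tool-frame shift mm, turn"
    s=bot.observe();M=rot(s["tool_rot"]);y0=s["tool_rot"][2]
    print("t %.2f"%s["clock"],"pos",s["position"].round(4),s["tool_rot"].round(3),"w %.4f"%s["grip_width"],"F",s["force"].round(2))
    for t in T:
        d=M.T@(np.array(t[:3])-s["position"])*1000
        print("  %.0f %.0f %.0f %.2f"%(*d,-(((t[3]-y0)+np.pi)%(2*np.pi)-np.pi)))
E
python3 -c "
from h import *
rel((.45,-.35,.26,.43),(.58,-.1,.26,.6),(.5545,.2215,.24,.838))"
```

```text
t 1.60 pos [ 0.2598 -0.5684  0.1982] [-3.142  0.     0.429] w 0.0854 F [0.53 0.01 0.42]
  264 -120 -62 -0.00
  486 -293 -62 -0.17
  596 -596 -42 -0.41
```

Emit:
move_arm(
  moves="30 -10 -15 0; 65 -25 -35 0; 100 -42 -55 0; 135 -60 -62 0; 170 -80 -62 -0.05; 205 -100 -62 -0.05; 240 -118 -62 -0.1; 275 -138 -62 -0.1; 310 -158 -62 -0.1; 345 -180 -62 -0.15",
  grip=1,
  grip_force=40,
)

```text
clock: 2.43
position: [0.4996, -0.2598, 0.2604]
tool_rot: [3.141, -0.0, 0.577]
force: [1.4, -1.1, -0.0]
grip_width: 0.0851
```

```bash
python3 -c "
from h import *
rel((.58,-.1,.26,.6),(.5545,.2215,.24,.838))"
```

```text
t 2.43 pos [ 0.4996 -0.2598  0.2604] [ 3.141 -0.     0.577] w 0.0851 F [ 1.44 -1.11 -0.05]
  155 -90 0 -0.02
  309 -373 20 -0.26
```

Emit:
move_arm(
  moves="35 -20 0 0; 68 -42 0 0; 100 -66 0 -0.05; 128 -95 0 -0.1; 154 -126 0 -0.1; 178 -158 0 -0.15; 202 -190 0 -0.2; 226 -222 0 -0.2; 246 -257 0 -0.25; 264 -294 0 -0.26",
)

```text
clock: 3.27
position: [0.5589, 0.131, 0.2602]
tool_rot: [3.141, -0.0, 0.841]
force: [0.8, -1.0, 0.7]
grip_width: 0.0855
```

Emit:
move_arm(
  moves="40 -10 0 0; 65 -40 0 0; 65 -40 0 0; 65 -40 0 0; 65 -40 0 0; 65 -40 0 0; 65 -40 0 0; 65 -40 0 0; 65 -40 0 0; 65 -40 0 0",
)

```text
clock: 4.1
position: [0.5728, 0.2039, 0.2603]
tool_rot: [3.141, -0.0, 0.838]
force: [-0.1, -1.0, -0.5]
grip_width: 0.0849
```

```bash
python3 -c "
from h import *
rel((.5545,.2215,.24,.838))
p=bot.grab_frame('wrist');save(p,'w1.png');print(p['eye'],p['attitude'])
for n in ('crank_axis','crank_handle','mesh','pad','screen'):
    for d in bot.pinpoint(p,n)[:2]:print(n,d,atz(p,d['at'],Z[n]))
X,C=cloud(p)
P=X[near(X,(.5545,.2215),.03,.145,.165)];print('handle',len(P),P.mean(0),P.min(0),P.max(0))
P=X[near(X,(.586,.252),.03,.09,.14)];print('hub',len(P),P.mean(0),P.min(0),P.max(0))
P=X[near(X,(.502,.254),.14,.034,.045)];q=cv2.minAreaRect((P[:,:2]*1000).astype(np.float32));print('screen',len(P),q,np.median(P[:,2]))
"
```

```text
t 4.10 pos [0.5728 0.2039 0.2603] [ 3.141 -0.     0.838] w 0.0849 F [-0.12 -0.99 -0.48]
  1 -25 20 0.00
[0.61979343 0.25931915 0.43695791] [-2.89201915e-01  2.72225156e-04 -7.33091584e-01]
crank_handle {'at': [291.3, 221.7], 'conf': 0.62} [0.55114613 0.22455131 0.1305    ]
mesh {'at': [249.2, 212.2], 'conf': 0.72} [0.49711391 0.2565928  0.026     ]
screen {'at': [251.5, 209.4], 'conf': 0.9} [0.49860578 0.2571075  0.015     ]
handle 339 [0.55336171 0.22417329 0.1531233 ] [0.54433436 0.21506203 0.14504355] [0.56115102 0.23238104 0.15551574]
hub 1824 [0.58791553 0.25356195 0.09812317] [0.55857937 0.22923894 0.09000438] [0.61595082 0.27505266 0.11041005]
screen 10326 ((507.1048278808594, 256.579345703125), (160.21864318847656, 220.09130859375), 84.75143432617188) 0.04083086882051226
```

View pics/w1.png

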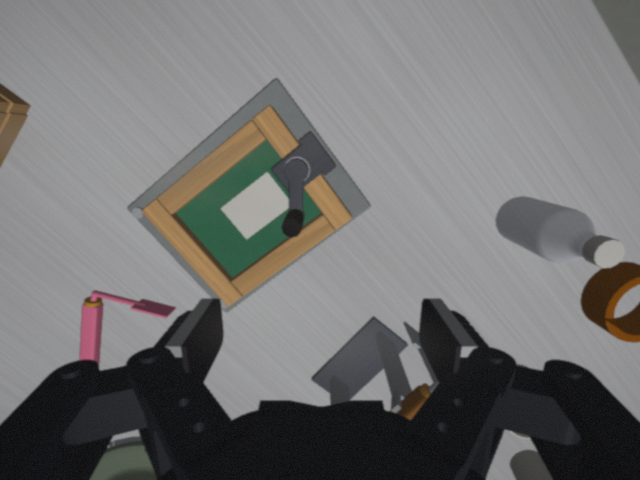

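```bash
python3 -c "
from h import *
p=bot.grab_frame('wrist');X,C=cloud(p)
P=X[near(X,(.5545,.2235),.03,.149,.158)];print('top',len(P),cv2.minEnclosingCircle((P[:,:2]*1000).astype(np.float32)),circ(P))
for lo,hi in((.088,.096),(.096,.103),(.103,.114)):
  P=X[near(X,(.575,.24),.06,lo,hi)];print(lo,len(P),P.mean(0),P.min(0),P.max(0),cv2.minAreaRect((P[:,:2]*1000).astype(np.float32)))
rel((.553,.224,.25,.838),(.553,.224,.119,.838))
"
```

```text
top 320 ((552.5025634765625, 223.82362365722656), 8.862226486206055) (array([0.55291477, 0.2239314 ]), np.float64(0.006283793958676893))
0.088 1468 [0.59656471 0.25672721 0.09088133] [0.5607618  0.23186908 0.08802909] [0.61867859 0.27626197 0.09567068] ((589.6028442382812, 255.57330322265625), (43.73564147949219, 55.87893295288086), 85.41244506835938)
0.096 17 [0.58786186 0.25216974 0.09994309] [0.5603013  0.21960156 0.09607914] [0.59522534 0.26729209 0.10257638] ((579.6482543945312, 240.04103088378906), (54.73955535888672, 14.202040672302246), 60.04256820678711)
0.103 877 [0.57576066 0.24753922 0.1078411 ] [0.55017418 0.21737679 0.10305089] [0.59522014 0.2671286  0.1139196 ] ((571.6279296875, 244.94778442382812), (56.27774429321289, 23.354557037353516), 42.283721923828125)
t 4.45 pos [0.5726 0.2043 0.2602] [-3.142  0.     0.839] w 0.0853 F [ 0.39 -0.27  0.54]
  2 -28 10 0.00
  2 -28 141 0.00
```

Emit:
move_arm(
  moves="2 -28 20 0; 2 -28 55 0; 2 -28 90 0; 2 -28 120 0; 2 -28 141 0; 2 -28 141 0; 2 -28 141 0; 2 -28 141 0; 2 -28 141 0; 2 -28 141 0",
)

```text
clock: 5.28
position: [0.5539, 0.2248, 0.1207]
tool_rot: [3.141, -0.002, 0.838]
force: [-0.3, -0.4, 0.5]
grip_width: 0.0853
```

Emit:
move_arm(
  moves="0 0 0 0; 0 0 0 0; 0 0 0 0; 0 0 0 0; 0 0 0 0; 0 0 0 0; 0 0 0 0; 0 0 0 0; 0 0 0 0; 0 0 0 0",
  grip=0,
  grip_force=40,
)

```text
clock: 6.12
position: [0.5537, 0.2249, 0.1198]
tool_rot: [3.141, -0.001, 0.839]
force: [-0.3, -0.3, 6.8]
grip_width: 0.0002
```

```bash
cat >> h.py <<'E'
def arc(c,a0,steps,r=.045):
    s=bot.observe();M=rot(s["tool_rot"])
    print("t %.2f"%s["clock"],s["position"].round(4),"w %.4f"%s["grip_width"],"F",s["force"].round(2),"now ang",np.arctan2(*(s["position"][:2]-c)[::-1]).round(3),"r",np.hypot(*(s["position"][:2]-c)).round(4))
    o=[]
    for a in a0-np.array(steps):
        t=np.r_[c+r*np.array([np.cos(a),np.sin(a)]),s["position"][2]]
        d=M.T@(t-s["position"])*1000;o.append("%.0f %.0f %.0f 0"%(d[0],d[1],d[2]))
    print("; ".join(o))
E
python3 -c "
from h import *
arc(np.array([.5850,.2555]),3.93,np.arange(1,11)*.14)"
```

```text
t 6.12 [0.5537 0.2249 0.1198] w 0.0002 F [-0.27 -0.27  6.77] now ang -2.368 r 0.0438
-0 -6 -0 0; 1 -12 -0 0; 4 -18 -0 0; 7 -23 -0 0; 11 -28 0 0; 15 -32 0 0; 21 -36 0 0; 26 -39 0 0; 32 -41 0 0; 38 -42 0 0
```

```bash
python3 -c "
from h import *
print(bot.observe()['tool_rot'])
a=[]
for c in ('wrist','side'):
    p=bot.grab_frame(c);u=proj(p,(.553,.224,.13)).astype(int);print(c,u);u=np.clip(u,[100,100],[540,380])
    a.append(cv2.resize(cv2.cvtColor(p['frame'],cv2.COLOR_RGB2BGR)[u[1]-100:u[1]+100,u[0]-100:u[0]+100],(400,400)))
    for n in ('crank_handle','crank_axis'):
      for d in bot.pinpoint(p,n)[:2]:print(n,d,atz(p,d['at'],Z[n]))
cv2.imwrite('pics/c1.png',np.hstack(a))
"
```

```text
[ 3.14117222e+00 -1.26633373e-03  8.38730599e-01]
wrist [325 284]
crank_handle {'at': [321.7, 291.0], 'conf': 0.8} [0.54929426 0.22264985 0.1305    ]
crank_axis {'at': [329.3, 206.8], 'conf': 0.56} [0.58279719 0.25424384 0.13      ]
side [241 308]
crank_handle {'at': [243.4, 310.2], 'conf': 0.74} [0.54873094 0.22766965 0.1305    ]
crank_axis {'at': [223.9, 317.3], 'conf': 0.59} [0.57917256 0.25087127 0.13      ]
```

View pics/c1.png

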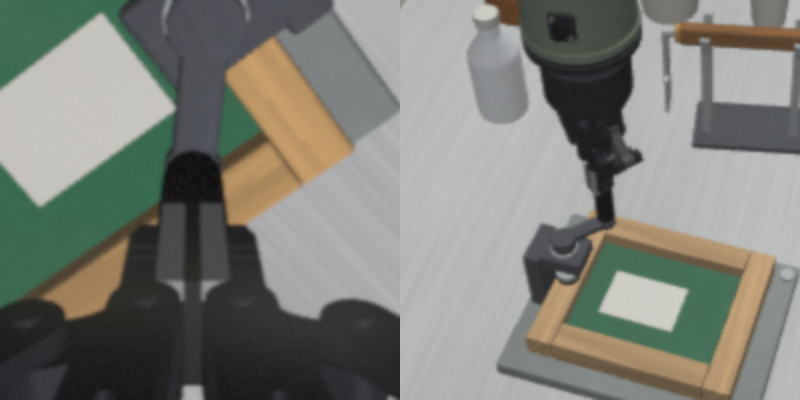

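```bash
python3 -c "
from h import *
np.set_printoptions(precision=3,suppress=True,linewidth=150)
s=bot.observe();print(s['grip_width'],s['force'],s['moment'])
p=bot.grab_frame('wrist')
for r in range(255,330,6):
  print(r,*[ '(%.3f %.3f %.3f)'%tuple(dep(p,(c,r))) for c in (310,316,322,328,336)])
print('tcp',proj(p,s['position']),'tip2',proj(p,s['position']+[0,0,.02]),proj(p,(.553,.224,.108)),proj(p,(.553,.224,.153)))
"
```

```text
0.00021391085580289035 [-0.114  0.389  6.708] [0.054 0.052 0.019]
255 (0.532 0.218 0.026) (0.555 0.234 0.108) (0.558 0.232 0.108) (0.561 0.230 0.108) (0.549 0.204 0.028)
261 (0.600 0.280 0.297) (0.555 0.233 0.115) (0.557 0.231 0.116) (0.559 0.228 0.112) (0.545 0.199 0.026)
267 (0.551 0.234 0.119) (0.554 0.233 0.123) (0.557 0.231 0.125) (0.559 0.228 0.122) (0.544 0.199 0.038)
273 (0.551 0.234 0.127) (0.554 0.233 0.132) (0.557 0.231 0.134) (0.559 0.229 0.132) (0.541 0.196 0.041)
279 (0.551 0.234 0.136) (0.555 0.233 0.140) (0.557 0.231 0.142) (0.559 0.229 0.140) (0.558 0.220 0.124)
285 (0.551 0.234 0.144) (0.555 0.233 0.148) (0.557 0.231 0.148) (0.559 0.229 0.147) (0.559 0.223 0.138)
291 (0.556 0.238 0.164) (0.558 0.236 0.165) (0.559 0.234 0.163) (0.562 0.232 0.164) (0.559 0.223 0.146)
297 (0.556 0.238 0.170) (0.558 0.236 0.170) (0.560 0.234 0.169) (0.561 0.232 0.169) (0.564 0.230 0.170)
303 (0.556 0.238 0.176) (0.558 0.236 0.175) (0.560 0.234 0.176) (0.561 0.233 0.175) (0.564 0.230 0.174)
309 (0.556 0.237 0.180) (0.558 0.236 0.180) (0.559 0.234 0.179) (0.561 0.233 0.181) (0.564 0.231 0.181)
315 (0.556 0.237 0.185) (0.558 0.236 0.185) (0.560 0.235 0.186) (0.562 0.233 0.186) (0.564 0.231 0.185)
321 (0.556 0.237 0.189) (0.558 0.236 0.189) (0.560 0.234 0.190) (0.561 0.233 0.189) (0.563 0.231 0.190)
327 (0.557 0.238 0.195) (0.557 0.234 0.191) (0.558 0.233 0.190) (0.560 0.232 0.191) (0.564 0.232 0.195)
tcp [324.749 275.559] tip2 [325.189 290.53 ] [324.693 269.769] [325.745 304.495]
```

Emit:
move_arm(
  moves="0 0 0 0; 0 0 0 0; 0 0 0 0; 0 0 0 0; 0 0 0 0; 0 0 0 0; 0 0 0 0; 0 0 0 0; 0 0 0 0; 0 0 0 0",
  grip=1,
)

```text
clock: 7.3
position: [0.5532, 0.2245, 0.1192]
tool_rot: [-3.142, 0.0, 0.839]
force: [0.4, 0.2, -0.1]
grip_width: 0.0849
```

```bash
python3 -c "
from h import *
s=bot.observe();print(s['position'],s['grip_width'],s['force'])
M=rot(s['tool_rot'])
for c in('wrist','side','scene'):
  p=bot.grab_frame(c);X,C=cloud(p);T=(X-s['position'])@M*1000
  m=(abs(T[:,0])<16)&(abs(T[:,1])<62)&(T[:,2]>-60)&(T[:,2]<5);T=T[m]
  print(c,m.sum())
  for lo in range(-60,5,5):
    Q=T[(T[:,2]>=lo)&(T[:,2]<lo+5)]
    if len(Q): print(lo,len(Q),np.histogram(Q[:,1],bins=np.arange(-64,65,8))[0], Q[:,0].min().round(),Q[:,0].max().round())
"
```

```text
[0.55316819 0.22448079 0.11917702] 0.08485526549435791 [ 0.3909333   0.15659915 -0.0919679 ]
wrist 3315
-60 744 [ 34  77 264   0   0   0   0   0   0   0   0   0  16 300  53   0] -11.0 12.0
-55 527 [  7  37 219   0   0   0   0   0   0   0   0   0   5 249  10   0] -12.0 12.0
-50 167 [ 0  0 85  0  0  0  0  0  0  0  0  0  0 82  0  0] -11.0 10.0
-40 257 [  0   0   0   0   0   0  23 152  82   0   0   0   0   0   0   0] -8.0 7.0
-35 832 [  0   0   0   0   0   0 101 438 293   0   0   0   0   0   0   0] -9.0 8.0
-30 140 [ 0  0  0  0  0  0 22 69 49  0  0  0  0  0  0  0] -1.0 8.0
-25 134 [ 0  0  0  0  0  0 22 61 51  0  0  0  0  0  0  0] -1.0 8.0
-20 115 [ 0  0  0  0  0  0 17 61 37  0  0  0  0  0  0  0] -1.0 8.0
-15 116 [ 0  0  0  0  0  0 19 55 42  0  0  0  0  0  0  0] -0.0 8.0
-10 102 [ 0  0  0  0  0  0 19 46 37  0  0  0  0  0  0  0] -2.0 8.0
-5 93 [ 0  0  0  0  0  0 16 41 36  0  0  0  0  0  0  0] -0.0 8.0
0 88 [ 0  0  0  0  0  0 11 45 32  0  0  0  0  0  0  0] -0.0 8.0
side 259
-60 38 [10  9  1  0  0  0  0  0  0  0  0  0  1 16  1  0] -6.0 12.0
-55 31 [ 0  8  2  0  0  0  0  0  0  0  0  0  0 21  
[... 573 characters left out ...]
8.0
scene 243
-60 35 [ 0  0 12  2  0  0  0  0  0  0  0  0  0  4 11  6] -12.0 11.0
-55 40 [ 0  0 21  3  0  0  0  0  0  0  0  0  0  2 14  0] -12.0 9.0
-50 20 [ 0  0 12  0  0  0  0  0  0  0  0  0  0  1  7  0] -10.0 8.0
-45 4 [0 0 2 0 0 0 0 0 0 0 0 0 0 0 2 0] -6.0 -1.0
-35 37 [ 0  0  0  0  0  0  0 15 18  4  0  0  0  0  0  0] -11.0 8.0
-30 15 [0 0 0 0 0 0 0 1 8 6 0 0 0 0 0 0] -10.0 7.0
-25 16 [0 0 0 0 0 0 0 0 7 9 0 0 0 0 0 0] -10.0 3.0
-20 16 [ 0  0  0  0  0  0  0  1 10  5  0  0  0  0  0  0] -10.0 6.0
-15 16 [0 0 0 0 0 0 0 0 7 9 0 0 0 0 0 0] -11.0 3.0
-10 15 [0 0 0 0 0 0 0 0 9 6 0 0 0 0 0 0] -9.0 4.0
-5 14 [0 0 0 0 0 0 0 0 7 7 0 0 0 0 0 0] -9.0 5.0
0 15 [0 0 0 0 0 0 0 2 7 6 0 0 0 0 0 0] -10.0 7.0
```

The depth maps show the real fingertips about 33 mm higher than the reported TCP: open tips sit at tool z ≈ -46 against an expected -13. The shut fingers landed on top of the handle at 153 mm. I'll go 33 mm lower from here on.

Emit:
move_arm(
  moves="0 0 10 0; 0 0 22 0; 0 0 33 0; 0 0 33 0; 0 0 33 0; 0 0 33 0; 0 0 33 0; 0 0 33 0; 0 0 33 0; 0 0 33 0",
)

```text
clock: 8.28
position: [0.5533, 0.2246, 0.0865]
tool_rot: [3.141, -0.0, 0.839]
force: [0.8, 0.4, -0.8]
grip_width: 0.0853
```

Emit:
move_arm(
  moves="0 0 0 0; 0 0 0 0; 0 0 0 0; 0 0 0 0; 0 0 0 0; 0 0 0 0; 0 0 0 0; 0 0 0 0; 0 0 0 0; 0 0 0 0",
  grip=0,
)

```text
clock: 9.12
position: [0.5532, 0.2245, 0.0863]
tool_rot: [3.142, -0.0, 0.839]
force: [-0.9, -1.1, 2.5]
grip_width: 0.0164
```

```bash
python3 -c "
from h import *
arc(np.array([.5850,.2555]),3.92,np.arange(1,11)*.14)"
```

```text
t 9.12 [0.5532 0.2245 0.0863] w 0.0164 F [-0.88 -1.11  2.47] now ang -2.37 r 0.0444
0 -6 -0 0; 2 -12 -0 0; 4 -18 -0 0; 8 -23 -0 0; 12 -28 -0 0; 16 -32 -0 0; 22 -36 -0 0; 27 -39 -0 0; 33 -41 -0 0; 39 -42 0 0
```

Emit:
move_arm(
  moves="0 -6 0 0; 2 -12 0 0; 4 -18 0 0; 8 -23 0 0; 12 -28 0 0; 16 -32 0 0; 22 -36 0 0; 27 -39 0 0; 33 -41 0 0; 39 -42 0 0",
)

```text
clock: 9.95
position: [0.549, 0.2808, 0.0863]
tool_rot: [3.14, -0.0, 0.838]
force: [6.2, -7.2, 0.1]
grip_width: 0.0169
```

```bash
python3 -c "
from h import *
arc(np.array([.5850,.2555]),3.92-1.4,np.arange(1,11)*.14)"
```

```text
t 9.95 [0.549  0.2808 0.0863] w 0.0169 F [ 6.24 -7.24  0.13] now ang 2.528 r 0.044
7 -1 -0 0; 13 -1 0 0; 19 1 0 0; 25 3 0 0; 30 6 0 0; 35 10 0 0; 40 15 0 0; 43 20 0 0; 46 25 0 0; 48 31 0 0
```

Emit:
move_arm(
  moves="7 0 0 0; 13 0 0 0; 19 2 0 0; 25 4 0 0; 30 7 0 0; 35 11 0 0; 40 16 0 0; 43 21 0 0; 46 26 0 0; 48 32 0 0",
)

```text
clock: 10.78
position: [0.6038, 0.2966, 0.0863]
tool_rot: [-3.141, -0.0, 0.839]
force: [-1.8, 1.0, 3.3]
grip_width: 0.0169
```

```bash
python3 -c "
from h import *
arc(np.array([.5857,.2548]),3.92-2.8,np.arange(1,11)*.14)"
```

```text
t 10.78 [0.6038 0.2966 0.0863] w 0.0169 F [-1.82  0.96  3.26] now ang 1.162 r 0.0455
1 8 -0 0; 2 14 -0 0; 1 21 -0 0; 0 27 -0 0; -2 33 -0 0; -5 38 -0 0; -9 43 -0 0; -13 48 -0 0; -18 52 -0 0; -24 55 -0 0
```

Emit:
move_arm(
  moves="1 8 0 0; 2 14 0 0; 1 21 0 0; 0 27 0 0; -2 33 0 0; -5 38 0 0; -9 43 0 0; -13 48 0 0; -18 52 0 0; -22 54 0 0",
)

```text
clock: 11.62
position: [0.6299, 0.249, 0.087]
tool_rot: [-3.138, -0.009, 0.841]
force: [13.0, 40.3, -9.2]
grip_width: 0.0167
```

```bash
python3 -c "
from h import *
arc(np.array([.5857,.2548]),3.92-4.14,np.arange(0,4)*.04)"
```

```text
t 11.62 [0.6299 0.249  0.087 ] w 0.0167 F [13.02 40.27 -9.23] now ang -0.13 r 0.0446
-3 2 -0 0; -5 3 -0 0; -6 4 -0 0; -8 5 -0 0
```

Emit:
move_arm(
  moves="1 -1 0 0; 3 -3 0 0; 3 -3 0 0; 3 -3 0 0; 3 -3 0 0; 3 -3 0 0; 3 -3 0 0; 3 -3 0 0; 3 -3 0 0; 3 -3 0 0",
)

```text
clock: 12.45
position: [0.63, 0.2499, 0.0868]
tool_rot: [-3.141, -0.004, 0.84]
force: [8.3, 14.5, -0.7]
grip_width: 0.0169
```

Emit:
move_arm(
  moves="0 0 0 0; 0 0 0 0; 0 0 0 0; 0 0 0 0; 0 0 0 0; 0 0 -5 0; 0 0 -40 0; 0 0 -80 0; 0 0 -120 0; 0 0 -160 0",
  grip=1,
)

```text
clock: 13.28
position: [0.6287, 0.2475, 0.2485]
tool_rot: [-3.141, 0.0, 0.839]
force: [0.3, 0.5, 0.2]
grip_width: 0.0854
```

```bash
python3 -c "
from h import *
rel((.464,-.0125,.28,.129+np.pi/2))
p=bot.grab_frame('side');save(p,'s2.png');u=proj(p,(.55,.25,.1)).astype(int)
cv2.imwrite('pics/s2c.png',cv2.resize(cv2.cvtColor(p['frame'],cv2.COLOR_RGB2BGR)[u[1]-80:u[1]+100,u[0]-120:u[0]+120],(720,540)))
for n in ('crank_handle','pad'):print(n,[(d,atz(p,d['at'],Z[n])) for d in bot.pinpoint(p,n)[:1]])
"
```

```text
t 13.28 pos [0.6287 0.2475 0.2485] [-3.141  0.     0.839] w 0.0854 F [0.31 0.49 0.23]
  -303 51 -31 -0.86
crank_handle [({'at': [195.1, 314.6], 'conf': 0.59}, array([0.63296623, 0.25649757, 0.1305    ]))]
pad []
```

View pics/s2c.png

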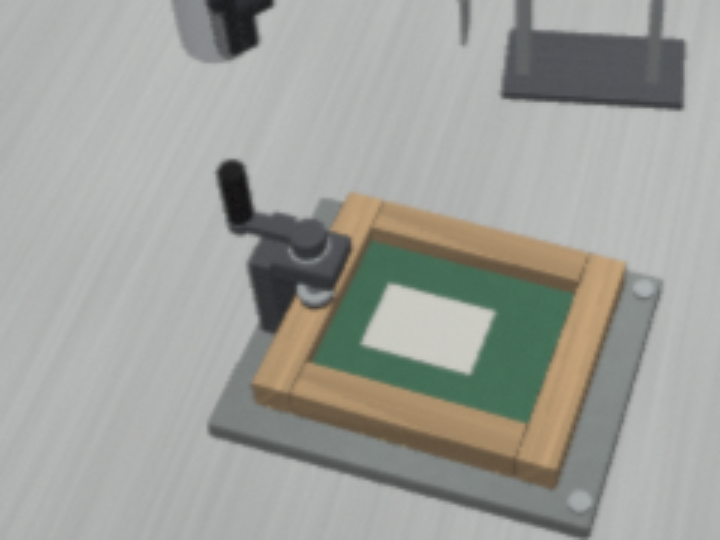

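The crank handle now points outboard at its stop and the pad is on the far bar. Next is the spatula.

Emit:
move_arm(
  moves="-30 5 -5 0.1; -68 12 -12 0.2; -107 18 -12 0.3; -147 25 -12 0.4; -187 31 -12 0.5; -226 38 -12 0.6; -264 45 -12 0.71; -302 51 -12 0.71; -302 51 -12 0.71; -302 51 -12 0.71",
)

```text
clock: 14.27
position: [0.4642, -0.0127, 0.2582]
tool_rot: [3.141, 0.0, 0.126]
force: [0.6, 0.9, -0.4]
grip_width: 0.0858
```

```bash
python3 -c "
from h import *
p=bot.grab_frame('wrist');save(p,'w3.png');X,C=cloud(p)
P=X[near(X,(.464,-.0125),.1,.15,.163)&(C[:,0]>C[:,2]*1.0+15)];m=P[:,:2].mean(0);q=cv2.minAreaRect((P[:,:2]*1000).astype(np.float32));print(len(P),m,q,np.median(P[:,2]))
w,v=np.linalg.eigh(np.cov((P[:,:2]-m).T));d=v[:,1]*np.sign(v[0,1]);t=(P[:,:2]-m)@d;print('mid',m+d*(t.min()+t.max())/2,np.ptp(t),np.arctan2(d[1],d[0]))
for n in ('spatula_grip','blade_tip'):print(n,[(d,atz(p,d['at'],Z[n])) for d in bot.pinpoint(p,n)[:2]])
rel((.4645,-.0125,.094,.129))
"
```

```text
3501 [ 0.46900855 -0.01102463] ((462.63848876953125, -11.880882263183594), (152.50221252441406, 19.493303298950195), 7.6422271728515625) 0.15757261436461206
mid [ 0.46259699 -0.01185161] 0.15249368063837726 0.1282745663294055
spatula_grip [({'at': [320.5, 230.6], 'conf': 0.68}, array([ 0.45931774, -0.01128429,  0.146     ])), ({'at': [108.1, 368.0], 'conf': 0.62}, array([0.28978888, 0.18405832, 0.146     ]))]
blade_tip [({'at': [130.4, 290.4], 'conf': 0.62}, array([0.31964618, 0.22034897, 0.035     ])), ({'at': [320.9, 128.7], 'conf': 0.56}, array([ 5.48445493e-01, -3.96628210e-04,  3.50000000e-02]))]
t 14.42 pos [ 0.4654 -0.0102  0.2579] [-3.141  0.     0.13 ] w 0.0855 F [0.   0.39 0.07]
  -1 2 164 0.00
```

View pics/w3.png

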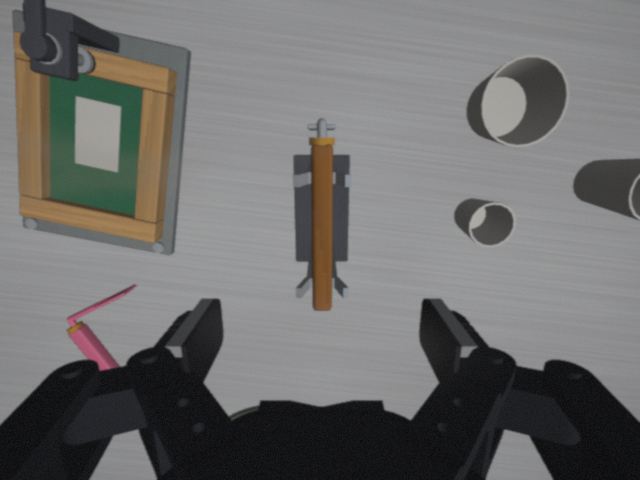

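The brown handle runs from (322,140) to (322,308), straight under the gripper. The pink look-alike is away at (95,345). Descending.

Emit:
move_arm(
  moves="-2 1 30 0; -2 1 65 0; -2 1 100 0; -2 1 130 0; -2 1 150 0; -2 1 164 0; -2 1 164 0; -2 1 164 0; -2 1 164 0; -2 1 164 0",
)

```text
clock: 15.25
position: [0.464, -0.0119, 0.0951]
tool_rot: [3.142, -0.001, 0.129]
force: [0.1, -0.3, -0.5]
grip_width: 0.0855
```

Emit:
move_arm(
  moves="0 0 0 0; 0 0 0 0; 0 0 0 0; 0 0 0 0; 0 0 0 0; 0 0 0 0; 0 0 0 0; 0 0 0 0; 0 0 0 0; 0 0 0 0",
  grip=0,
  grip_force=80,
)

```text
clock: 16.08
position: [0.4634, -0.0123, 0.0945]
tool_rot: [3.142, -0.0, 0.129]
force: [-1.7, -0.7, 8.2]
grip_width: 0.0165
```

```bash
python3 -c "
from h import *
rel()
p=bot.grab_frame('wrist');X,C=cloud(p);T=X-bot.observe()['position']
for n in ('blade_tip',):print(n,[(d,atz(p,d['at'],Z[n])) for d in bot.pinpoint(p,n)[:2]])
"
```

```text
t 16.08 pos [ 0.4634 -0.0123  0.0945] [ 3.142 -0.     0.129] w 0.0165 F [-1.71 -0.73  8.19]
blade_tip [({'at': [323.9, 116.7], 'conf': 0.85}, array([ 0.54980253, -0.00146883,  0.035     ])), ({'at': [28.6, 369.2], 'conf': 0.77}, array([0.32366842, 0.21559377, 0.035     ]))]
```

Emit:
move_arm(
  moves="0 0 -10 0; 0 0 -30 0; 0 0 -50 0; 1 8 -62 0; 5 38 -65 0; 10 76 -65 0; 15 114 -65 0; 20 152 -65 0; 24 186 -65 0; 25 211 -65 0",
)

```text
clock: 17.02
position: [0.5154, -0.2215, 0.1598]
tool_rot: [3.141, -0.0, 0.127]
force: [-0.9, -0.2, -0.7]
grip_width: 0.0168
```

```bash
python3 -c "
from h import *
np.set_printoptions(precision=4,suppress=True)
rel((.515,-.218,.079,.129))
a=[]
for c in('scene','side','wrist'):
  p=bot.grab_frame(c);X,C=cloud(p)
  for n in ('blade_tip','spatula_grip','tub'):
    z={'blade_tip':.1,'spatula_grip':.21,'tub':0}[n]
    print(c,n,[(np.array(d['at']),round(d['conf'],2),atz(p,d['at'],z)) for d in bot.pinpoint(p,n)[:2]])
  P=X[near(X,(.602,-.207),.06,.052,.066)]
  if len(P)>20:print('tub',circ(P),P[:,:2].min(0),P[:,:2].max(0))
  P=X[near(X,(.602,-.207),.035,.085,.2)];
  if len(P):print('blade',len(P),P.mean(0),P.min(0),P.max(0)); L=P[P[:,2]<P[:,2].min()+.02];print('low',L.mean(0))
  if c!='wrist':
    u=proj(p,(.57,-.21,.1)).astype(int);a.append(cv2.resize(cv2.cvtColor(p['frame'],cv2.COLOR_RGB2BGR)[u[1]-80:u[1]+80,u[0]-80:u[0]+80],(400,400)))
cv2.imwrite('pics/c4.png',np.hstack(a))
"
```

```text
t 17.02 pos [ 0.5154 -0.2215  0.1598] [ 3.141 -0.     0.127] w 0.0168 F [-0.9  -0.21 -0.71]
  -0 -4 81 -0.00
scene blade_tip [(array([332.7, 349.4]), 0.93, array([ 0.6003, -0.2133,  0.1   ])), (array([328.2, 193.2]), 0.43, array([0.373, 0.134, 0.1  ]))]
scene spatula_grip [(array([283.1, 287.4]), 0.69, array([ 0.5121, -0.2185,  0.21  ]))]
scene tub [(array([334.4, 379.9]), 0.84, array([ 0.6036, -0.2121, -0.    ])), (array([398.4, 210.2]), 0.51, array([ 0.4925,  0.2758, -0.    ]))]
tub (array([ 0.6028, -0.2091]), np.float64(0.042811539468590294)) [ 0.5578 -0.2538] [ 0.647  -0.1635]
blade 263 [ 0.6048 -0.214   0.1459] [ 0.5751 -0.2257  0.0998] [ 0.6078 -0.198   0.2   ]
low [ 0.6052 -0.214   0.1101]
side blade_tip [(array([275. , 180.3]), 0.69, array([ 0.6007, -0.2106,  0.1   ])), (array([361.3, 369.8]), 0.64, array([0.3162, 0.289 , 0.1   ]))]
side spatula_grip [(array([429.8, 399.7]), 0.76, array([0.2116, 0.3891, 0.21  ])), (array([310.9, 143.1]), 0.55, array([ 0.5143, -0.2306,  0.21  ]))]
side tub [(array([278.7, 211.8]), 0.59, array([ 0.5929, -0.2071,  0.    ]))]
tub (array([ 0.6008, -0.2055]), np.float64(0.04278921504108085)) [ 0.5564 -0.2526] [ 0.6458 -0.158 ]
blade 112 [ 0.6008 -0.202   0.1508] [ 0.5977 -0.2173  0.1006] [ 0.6068 -0.1896  0.1998]
low [ 0.6    -0.1994  0.1104]
wrist blade_tip [(array([321.2, 116.9]), 0.78, array([ 0.6013, -0.2045,  0.1   ]))]
wrist spatula_grip [(array([320.1, 327.4]), 0.64, array([ 0.5108, -0.2159,  0.21  ]))]
wrist tub []
tub (array([ 0.6   , -0.2061]), np.float64(0.04222765778141675)) [ 0.5597 -0.2508] [ 0.6449 -0.1614]
blade 383 [ 0.6002 -0.2041  0.144 ] [ 0.5972 -0.218   0.1054] [ 0.6044 -0.1905  0.1524]
low [ 0.5988 -0.2038  0.1135]
```

View pics/c4.png

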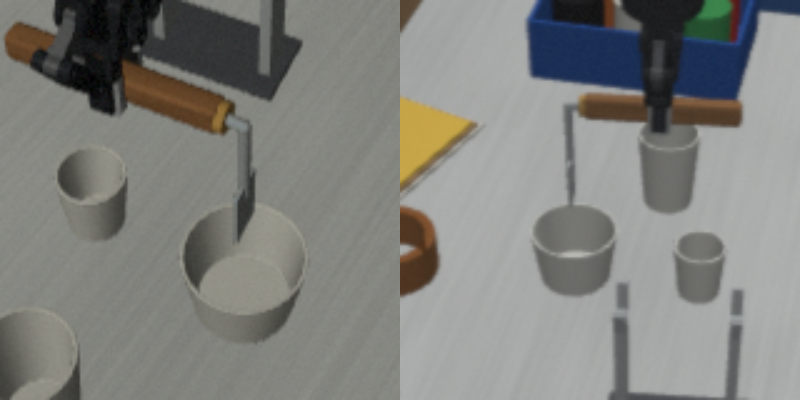

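Emit:
move_arm(
  moves="0 0 20 0; 0 0 45 0; 0 0 65 0; 0 0 79 0; 0 0 79 0; 0 0 79 0; 0 0 79 0; 0 0 79 0; 0 0 79 0; 0 0 79 0",
)

```text
clock: 18.45
position: [0.5156, -0.2184, 0.0809]
tool_rot: [3.141, -0.001, 0.129]
force: [-0.1, 0.5, -1.6]
grip_width: 0.0167
```

```bash
python3 -c "
from h import *
np.set_printoptions(precision=4,suppress=True)
rel()
for c in('scene','side'):
  p=bot.grab_frame(c);X,C=cloud(p)
  print(c,[(np.array(d['at']),round(d['conf'],2),atz(p,d['at'],.02)) for d in bot.pinpoint(p,'blade_tip')[:1]])
  P=X[near(X,(.602,-.207),.06,.052,.064)]; print('tub',circ(P))
"
```

```text
t 18.45 pos [ 0.5156 -0.2184  0.0809] [ 3.141 -0.001  0.129] w 0.0167 F [-0.08  0.46 -1.63]
scene [(array([330.5, 369.4]), 0.93, array([ 0.5924, -0.2076,  0.02  ]))]
tub (array([ 0.6027, -0.2087]), np.float64(0.04142888432885878))
side [(array([363.1, 369.6]), 0.71, array([0.313, 0.236, 0.02 ]))]
tub (array([ 0.601 , -0.2059]), np.float64(0.04210749782453258))
```

Emit:
move_arm(
  moves="0 0 -30 0; 0 0 -68 0; 0 0 -105 0; 0 -10 -140 0; -3 -32 -165 0; -7 -66 -168 0; -11 -104 -168 0; -15 -143 -168 0; -20 -182 -168 0; -24 -221 -168 0",
)

```text
clock: 19.48
position: [0.4621, -0.0008, 0.2484]
tool_rot: [3.141, -0.0, 0.128]
force: [2.3, 0.7, -1.1]
grip_width: 0.0171
```

Emit:
move_arm(
  moves="-4 -38 0 0; -8 -77 0 0; -12 -116 0 0; -16 -154 0 0; -20 -190 0 0; -24 -222 0 0; -28 -244 0 0; -29 -253 0 0; -29 -253 0 0; -29 -253 0 0",
)

```text
clock: 20.32
position: [0.4019, 0.2444, 0.2481]
tool_rot: [3.141, 0.0, 0.129]
force: [0.9, 0.8, -1.3]
grip_width: 0.0168
```

```bash
python3 -c "
from h import *
np.set_printoptions(precision=4,suppress=True)
rel((.402,.245,.13,.129))
for c in('scene','side','wrist'):
  p=bot.grab_frame(c);X,C=cloud(p)
  print(c,[(np.array(d['at']),round(d['conf'],2),atz(p,d['at'],.188)) for d in bot.pinpoint(p,'blade_tip')[:2]])
  print([(round(d['conf'],2),atz(p,d['at'],.026)) for d in bot.pinpoint(p,'mesh')[:2]])
  P=X[near(X,(.49,.2565),.03,.15,.3)]
  if len(P):print('blade',len(P),P.mean(0),P.min(0),P.max(0))
"
```

```text
t 20.32 pos [0.4019 0.2444 0.2481] [3.141 0.    0.129] w 0.0168 F [ 0.9   0.77 -1.34]
  0 -1 118 0.00
scene [(array([401.3, 149.7]), 0.96, array([0.4879, 0.2555, 0.188 ])), (array([328.3, 194.8]), 0.71, array([0.4351, 0.0363, 0.188 ]))]
[(0.75, array([0.5011, 0.2622, 0.026 ])), (0.66, array([ 0.5386, -0.3628,  0.026 ]))]
blade 261 [0.4879 0.2504 0.2535] [0.4635 0.2386 0.1871] [0.4949 0.269  0.2999]
side [(array([362.3, 368.4]), 0.92, array([0.3148, 0.3431, 0.188 ])), (array([269. , 304.1]), 0.76, array([0.4915, 0.2485, 0.188 ]))]
[(0.9, array([0.5015, 0.2507, 0.026 ]))]
blade 261 [0.485  0.2604 0.2529] [0.4607 0.2423 0.1895] [0.4931 0.2711 0.2998]
wrist [(array([323.4, 119.5]), 0.71, array([0.4868, 0.2551, 0.188 ]))]
[(0.88, array([0.4949, 0.2585, 0.026 ]))]
blade 434 [0.4871 0.257  0.2401] [0.4742 0.2432 0.1942] [0.4917 0.2708 0.3   ]
```

Emit:
move_arm(
  moves="-20 -5 10 0; -42 -11 40 0; -42 -11 75 0; -42 -11 105 0; -42 -11 130 0; -42 -11 145 0; -42 -11 152 0; -42 -11 155 0; -42 -11 156 0; -42 -11 156 0",
)

```text
clock: 21.6
position: [0.3592, 0.2508, 0.0929]
tool_rot: [-3.141, -0.001, 0.129]
force: [-0.8, -0.3, -1.2]
grip_width: 0.0168
```

```bash
python3 -c "
from h import *
np.set_printoptions(precision=4,suppress=True)
rel();a=[]
for c in('scene','side'):
  p=bot.grab_frame(c);X,C=cloud(p)
  print(c,[(np.array(d['at']),round(d['conf'],2),atz(p,d['at'],.03)) for d in bot.pinpoint(p,'blade_tip')[:2]])
  u=proj(p,(.46,.26,.05)).astype(int);a.append(cv2.resize(cv2.cvtColor(p['frame'],cv2.COLOR_RGB2BGR)[u[1]-60:u[1]+60,u[0]-60:u[0]+60],(400,400)))
cv2.imwrite('pics/c5.png',np.hstack(a))
"
```

```text
t 21.60 pos [0.3592 0.2508 0.0929] [-3.141 -0.001  0.129] w 0.0168 F [-0.82 -0.31 -1.18]
scene [(array([332.8, 193.7]), 0.95, array([0.3368, 0.2128, 0.03  ])), (array([379.1, 197. ]), 0.91, array([0.4421, 0.2627, 0.03  ]))]
side [(array([363.9, 370.3]), 0.97, array([0.3113, 0.2437, 0.03  ])), (array([293.6, 361.8]), 0.68, array([0.4474, 0.2534, 0.03  ]))]
```

View pics/c5.png

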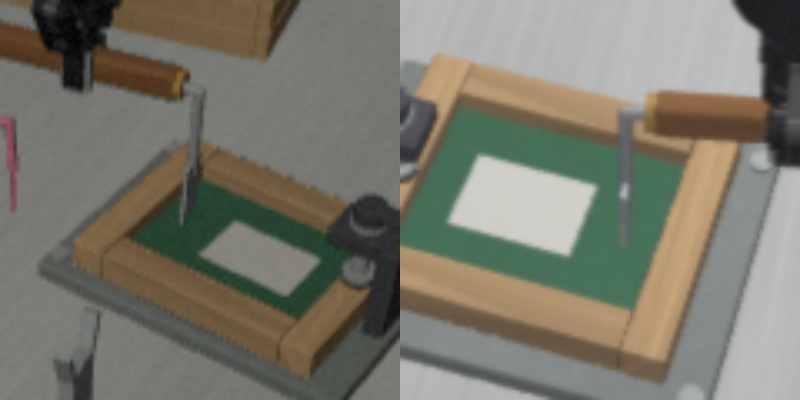

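The blade's tip is over bare green mesh, between the near bar and the white patch. I'll lower it slowly and watch the force.

Emit:
move_arm(
  moves="0 0 2 0; 0 0 4 0; 0 0 6 0; 0 0 7 0; 0 0 8 0; 0 0 8 0; 0 0 8 0; 0 0 8 0; 0 0 8 0; 0 0 8 0",
)

```text
clock: 22.63
position: [0.3587, 0.2505, 0.0842]
tool_rot: [-3.142, 0.0, 0.129]
force: [-1.0, -0.3, -0.1]
grip_width: 0.0167
```

Emit:
move_arm(
  moves="0 0 0 0; 0 0 1 0; 0 0 1 0; 0 0 2 0; 0 0 2 0; 0 0 2 0; 0 0 2 0; 0 0 2 0; 0 0 2 0; 0 0 2 0",
)

```text
clock: 23.47
position: [0.3587, 0.2505, 0.0822]
tool_rot: [-3.142, -0.0, 0.129]
force: [-1.5, 0.4, 3.2]
grip_width: 0.0172
```

```bash
python3 -c "
from h import *
rel()
bot.grab_frame('scene');rel()"
```

```text
t 23.47 pos [0.3587 0.2505 0.0822] [-3.142 -0.     0.129] w 0.0172 F [-1.53  0.41  3.16]
t 23.52 pos [0.3587 0.2505 0.0822] [-3.142 -0.     0.129] w 0.0171 F [-2.29  0.08  2.19]
```

Contact force is about 3.5 to 4 N, so the touch is clear. Lifting off and going back to the rest.

Emit:
move_arm(
  moves="0 0 -10 0; 0 0 -45 0; 0 0 -85 0; 0 0 -125 0; 3 14 -155 0; 10 42 -166 0; 20 80 -166 0; 30 118 -166 0; 40 155 -166 0; 49 192 -166 0",
)

```text
clock: 24.35
position: [0.4324, 0.0645, 0.2492]
tool_rot: [-3.141, -0.001, 0.129]
force: [1.9, 0.8, -2.2]
grip_width: 0.0168
```

Emit:
move_arm(
  moves="9 33 0 0; 16 60 0 0; 20 76 0 0; 21 82 0 0; 21 82 0 0; 21 82 0 0; 21 82 0 0; 21 82 0 0; 21 82 0 0; 21 82 0 0",
)

```text
clock: 25.18
position: [0.4632, -0.0117, 0.2483]
tool_rot: [-3.141, -0.0, 0.13]
force: [-0.2, 0.2, -0.8]
grip_width: 0.0168
```

```bash
python3 -c "
from h import *
np.set_printoptions(precision=4,suppress=True)
rel((.4634,-.0123,.0945,.129))
for c in('scene','side'):
  p=bot.grab_frame(c);X,C=cloud(p)
  P=X[near(X,(.4634,-.0123),.085,.29,.315)&(C[:,0]>C[:,2]*1.0+15)]
  if len(P)>20:
    m=P[:,:2].mean(0);w,v=np.linalg.eigh(np.cov((P[:,:2]-m).T));d=v[:,1]*np.sign(v[0,1]);t=(P[:,:2]-m)@d;sl=np.polyfit(t,P[:,2],1);print(c,len(P),'mid',m+d*(t.min()+t.max())/2,np.ptp(t),np.arctan2(d[1],d[0]),'slope',sl)
"
```

```text
t 25.18 pos [ 0.4632 -0.0117  0.2483] [-3.141 -0.     0.13 ] w 0.0168 F [-0.21  0.25 -0.79]
  0 1 154 0.00
scene 938 mid [ 0.4656 -0.0179] 0.1536675660544589 0.13637310681446077 slope [0.0078 0.3031]
side 834 mid [ 0.4632 -0.0049] 0.15459632058626369 0.12872976272098663 slope [0.0001 0.3047]
```

Emit:
move_arm(
  moves="0 1 30 0; 0 1 65 0; 0 1 95 0; 0 1 118 0; 0 1 132 0; 0 1 142 0; 0 1 148 0; 0 1 152 0; 0 1 153 0; 0 1 153 0",
)

```text
clock: 26.12
position: [0.4638, -0.0132, 0.0956]
tool_rot: [3.142, -0.001, 0.129]
force: [-0.6, 0.3, -0.9]
grip_width: 0.0167
```

```bash
python3 -c "
from h import *
rel((.4634,-.0123,.0945,.129))"
```

```text
t 26.12 pos [ 0.4638 -0.0132  0.0956] [ 3.142e+00 -1.000e-03  1.290e-01] w 0.0167 F [-0.56  0.33 -0.91]
  -0 -1 1 -0.00
```

Emit:
move_arm(
  moves="0 -1 1 0; 0 -1 2 0; 0 -1 2 0; 0 -1 2 0; 0 -1 2 0; 0 -1 2 0; 0 -1 2 0; 0 -1 2 0; 0 -1 2 0; 0 -1 2 0",
)

```text
clock: 26.95
position: [0.4639, -0.0121, 0.0944]
tool_rot: [3.141, -0.002, 0.129]
force: [-5.2, 1.1, 19.7]
grip_width: 0.0171
```

Emit:
move_arm(
  moves="0 0 0 0; 0 0 0 0; 0 0 0 0; 0 0 0 0; 0 0 0 0; 0 0 0 0; 0 0 0 0; 0 0 0 0; 0 0 0 0; 0 0 0 0",
  grip=1,
)

```text
clock: 27.78
position: [0.4633, -0.0123, 0.0932]
tool_rot: [-3.142, 0.0, 0.129]
force: [-0.4, -0.0, -0.4]
grip_width: 0.0853
```

Emit:
move_arm(
  moves="0 0 -10 0; 0 0 -30 0; 0 0 -60 0; 0 0 -90 0; 0 0 -120 0; 0 0 -150 0; 0 0 -180 0; 0 0 -190 0; 0 0 -190 0; 0 0 -190 0",
)

```text
clock: 28.62
position: [0.4632, -0.0123, 0.2834]
tool_rot: [3.141, -0.001, 0.129]
force: [-1.5, -0.3, -0.8]
grip_width: 0.0853
```

Run:
```python
from h import *
np.set_printoptions(precision=4,suppress=True)
rel();a=[]
for c in ("scene","side","wrist"):
    p=bot.grab_frame(c);X,C=cloud(p)
    P=X[near(X,(.46,-.012),.1,.15,.17)];m=P[:,:2].mean(0);w,v=np.linalg.eigh(np.cov((P[:,:2]-m).T));d=v[:,1]*np.sign(v[0,1])
    t=(P[:,:2]-m)@d;print(c,"spat",len(P),"mid",m+d*(t.min()+t.max())/2,np.ptp(t),np.arctan2(d[1],d[0]),np.median(P[:,2]),np.polyfit(t,P[:,2],1)[0])
    P=X[near(X,(.6,-.207),.06,.052,.066)]
    if len(P)>20:print("tub",circ(P)[0])
    P=X[near(X,(.502,.254),.17,.011,.018)];print("board",cv2.minAreaRect((P[:,:2]*1000).astype(np.float32)))
    P=X[near(X,(.502,.254),.14,.034,.045)];print("screen",cv2.minAreaRect((P[:,:2]*1000).astype(np.float32)))
    if c!='wrist':
        u=proj(p,(.48,-.012,.1)).astype(int);a.append(cv2.resize(cv2.cvtColor(p['frame'],cv2.COLOR_RGB2BGR)[u[1]-70:u[1]+70,u[0]-70:u[0]+70],(400,400)))
cv2.imwrite('pics/c6.png',np.hstack(a))
```

```text
t 28.62 pos [ 0.4632 -0.0123  0.2834] [ 3.141 -0.001  0.129] w 0.0853 F [-1.51 -0.26 -0.8 ]
scene spat 672 mid [ 0.4658 -0.0151] 0.15311223757262932 0.12848533579042848 0.15481390632316128 -0.0008934226117205615
tub [ 0.6029 -0.209 ]
board ((500.6341247558594, 258.5893859863281), (192.69931030273438, 251.4847869873047), 85.98188781738281)
screen ((510.29681396484375, 253.293212890625), (166.32632446289062, 221.09347534179688), 84.81428527832031)
side spat 602 mid [ 0.4639 -0.0081] 0.15488037631009716 0.12851569937559407 0.1564687595814248 -0.0005872349824527995
tub [ 0.6009 -0.2059]
board ((498.81719970703125, 262.7142639160156), (191.2660369873047, 250.65945434570312), 85.89441680908203)
screen ((507.06036376953125, 255.52706909179688), (163.8651123046875, 218.8920135498047), 84.41984558105469)
wrist spat 3549 mid [ 0.4676 -0.0097] 0.16117821439333296 0.12912347343611097 0.15754721938699306 -0.0039199199912939575
tub [ 0.5996 -0.2049]
board ((498.2765808105469, 262.2177429199219), (190.79466247558594, 249.70867919921875), 85.60200500488281)
screen ((507.3048400878906, 256.6007385253906), (161.7350616455078, 219.95530700683594), 84.57598876953125)
```

View pics/c6.png

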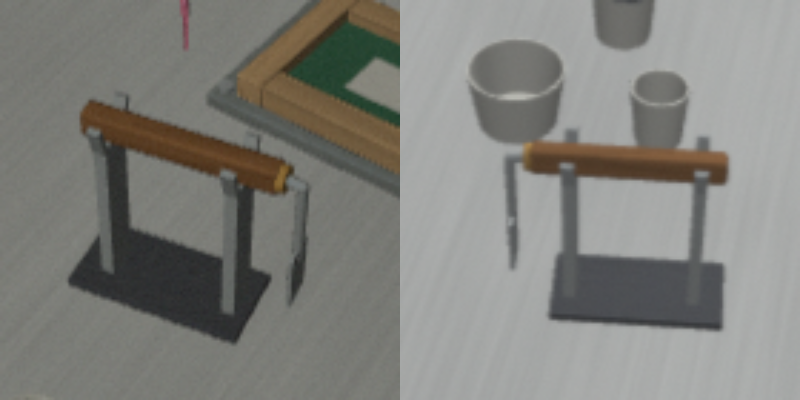

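The spatula lies in both notches, within 1 mm of its starting pose. The tub and screen are where they were. Handing the job in.

```bash
python3 -c "
from h import *
print(bot.job_done())"
```

```text
the job is handed in; nothing more can be done
None
```

I completed all the steps and handed the job in at about 29 s; the simulator gives no verdict.

- **Crank:** I turned it clockwise to its stop, where the push force rose to about 40 N. The pictures show its arm pointing outboard and the pad on the frame. I could not measure the pad force directly.
- **Tub dip:** The blade's tip went to about 21 mm above the table inside the tub and stayed there for about 0.5 s.
- **Mesh touch:** The tip pressed on bare mesh with roughly 3.5 to 4 N, judged from the wrist force.
- **Spatula back on its rest:** It lies in both notches, level and within about 1 mm of its starting pose in the two fixed cameras. It met the notch floor with about 20 N at the wrist just before I let go.
- **Tub and screen:** Measured positions agree with the start to within 1 to 2 mm, which is the camera noise.
- **Bystanders:** The arm kept clear of the cups, bottle and tape, but I did not measure them again at the end.

**Fingertip offset:** The real fingertips sat about 33 mm behind the reported tool point. My first grasp therefore closed on top of the crank handle with about 7 N. I found the offset from the depth images and corrected for it in every later move.

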